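# Weigh the reference pail and mark the dial

## Task

Hang the steel pail of sweets, without tipping it, on the spring scale's hook by the raised middle of its handle: lower it slowly, without dragging the hook to its bottom stop, and let go only when the spring bears the whole weight and no more, so that the pail hardly bobs (under 6 cm a second). Once it hangs still and the black needle has come to rest, turn the knob on the dial until the red set hand stands over the needle, to within one division, so that later pails can be filled to the same weight. Leave the pail hanging and the other things on the counter where they are.

Things in the scene. Friction and masses are not known exactly. Their poses are not given: they have to be found in the camera images.
- spring_scale: Fixed green column spring scale. Origin on the counter under the column's axis; x points from the hook to the column, z up. Foot 255 x 120 x 14 mm reaching 205 mm towards -x from the origin; column 44 x 48 mm; in front of it two guide rods with compression springs that carry the hook's carriage; on its top a round dial head facing straight up, 93 mm across, its face 304 mm above the counter. Nothing stands above the hook.
- scale_hook (a joint): Travel (m) of the sprung carriage that carries the hook: 0 unloaded, grows as the hook sinks, stop at 0.090. The spring takes 120 N per m; the movement is lightly damped and oscillates for 1 to 3 s after a disturbance. How heavy the pail is (under 0.9 kg) differs each time and cannot be seen, so neither can how far it will sink the hook: it has to be felt. Let go with more than about 0.6 N still in or against the fingers, it bobs too fast.
- hook_seat (a point): Lowest point of the V-shaped seat of the hook, on top of its 8 mm round steel wire, 155 mm in front (-x) of the column's axis and 247 mm above the counter while unloaded; it sinks with the hook. The wire lies in the scale's xz plane: from the column a level arm (top 16 mm above the seat) reaches forward to 137 mm from the column's axis, drops into the V, and rises to the upturned tip. Axes as the scale's.
- hook_tip (a point): Top of the hook's upturned tip, 19 mm in front (-x) of the seat and 23 mm above it; sinks with the hook.
- pail: Loose steel pail of sweets, 84 mm across the rim, 68 mm high, with a stiff upright wire handle (it does not fold) arching over it along the pail's y axis; origin at the centre of its underside, z up. The handle's top bar has its axis 128 mm above the underside and runs level from y = -40 to +40 mm except for a raised eye in the middle. The window between the rim (68 mm) and the bar is open along x.
- pail_eye (a point): Underside of the wire at the peak of the raised eye (an inverted V, y within 12 mm of the middle, 9 mm high, wire 7 mm thick) in the middle of the handle, 133.5 mm above the pail's underside: this rests in the hook's seat. Axes as the pail's.
- pail_grip (a point): Centre of the black handle grip on the pail's +y side, 28.5 mm from the middle and 128 mm above the underside: 11 mm thick (pail's x), 24 mm long (y), 14 mm high. An identical grip is on the -y side. To be pinched from above across its 11 mm.
- dial_centre (a point): Centre of the dial's face, on the column's axis. The divisions are 0.08 rad (about 50 g) apart, every fifth longer; zero lies towards the scale's +y (left seen from the hook's end, looking at the column), and values grow clockwise seen from above.
- dial_needle (a joint): Angle (rad) of the black needle under the set hand, clockwise from above, 0 at the zero mark; it moves 20 rad per m of hook travel.
- needle_tip (a point): Tip of the black needle, 37 mm from the dial's centre; its y axis points outward along the needle.
- set_hand (a joint): Angle (rad) of the red set hand, clockwise from above, 0 at the zero mark, turns from 0 to 2.1 and stays where it is left (friction 0.03 N m). It starts left beyond the coming reading.
- set_tip (a point): Tip of the red set hand, 39 mm from the dial's centre, just above the needle; its y axis points outward along the hand.
- set_knob (a point): Top centre of the black fluted round knob that carries the set hand: 27 mm across, its grip reaching from 6 to 30 mm above the dial's face (this point is 30 mm above the face, on the dial's axis).
- gift_box: Loose kraft gift box, 66 x 66 x 48 mm, bystander; origin at the centre of its underside.
- choc_bar: Loose chocolate bar, 64 x 140 x 12 mm, bystander; origin at the centre of its underside.
- sweet_tin: Loose round sweet tin, 65 mm across, 40 mm high, bystander; origin at the centre of its underside.
- stamp: Loose wooden hand stamp, 32 x 44 x 65 mm, bystander; origin at the centre of its underside.
- scoop: Loose steel sweet scoop with a wooden handle, 58 x 182 x 26 mm, bystander; origin at the centre of its underside.
Mind the look-alikes: they are no part of the job. Of the things like the pail, leave any that is yellow; of the rest the larger one is meant.

How it is judged:
On the way, in this order (a step that is already met when the one before it is completed fails the run):
1. the pail hangs on the hook, let go, and has come to rest (distance between pail_eye and hook_seat below 0.012 m and value of joint scale_hook above 0.015 m and contact force between the fingers and pail below 0.05 N and linear speed of pail below 0.02 m/s), for 0.5 s.
2. the red set hand stands over the needle and the knob is let go (angle between the y axis of set_tip and the y axis of needle_tip, either way round below 0.08 rad and contact force between the fingers and set_hand below 0.05 N), for 0.2 s.
At the end, for the whole second after the job is handed in: The pail hangs freely and at rest on the scale's hook, the eye of its handle in the seat (within 12 mm) and the pail upright to 0.2 rad (slower than 0.02 m/s), its weight on the spring, and the red set hand stands over the black needle within one division (0.08 rad) (distance between pail_eye and hook_seat below 0.012 m and value of joint scale_hook above 0.015 m and angle between pail's own z axis and vertical below 0.2 rad and linear speed of pail below 0.02 m/s and angle between the y axis of set_tip and the y axis of needle_tip, either way round below 0.08 rad); the robot touches nothing.
It fails at once if the hook with the pail on it is let down or up faster than 0.15 m/s, or the bare hook snaps back faster than 0.4 m/s ((velocity of joint scale_hook above 0.15 m/s and linear speed of pail above 0.15 m/s) or (velocity of joint scale_hook below -0.15 m/s and linear speed of pail above 0.15 m/s) or velocity of joint scale_hook below -0.4 m/s).
It fails at once if the pail bobs as it is let go: free of the fingers, it and the hook move up or down together faster than 0.06 m/s (contact force between the fingers and pail below 0.05 N and linear speed of pail above 0.06 m/s and (velocity of joint scale_hook above 0.06 m/s or velocity of joint scale_hook below -0.06 m/s)).
It fails at once if the hook is dragged to its bottom stop (beyond 85 mm) (value of joint scale_hook above 0.085 m).
It fails at once if the pail is tipped by more than 0.6 rad (angle between pail's own z axis and vertical above 0.6 rad).
It fails at once if a bystander is moved by more than 30 mm (distance of any of gift_box, choc_bar, sweet_tin, stamp, scoop from where it was at the start of the episode above 0.03 m).
It also fails if it takes over 58 s, if anything falls off the work surface, if the arm or the gripper's body presses on something with over 40 N, if the wrist force passes 120 N, or if a joint passes its speed limit or range.

## Robot

A 7-joint arm with a two-finger parallel gripper is mounted at the origin on a cart in front of the work surface, level with it; the furniture and walls round the work are solid. World frame = base frame: x ahead of the robot, y to its left, z up, the work surface at z = 0. Lengths are in m, angles in rad, forces in N, time in s.
With the tool pointing down it reaches from about 0.4 to 0.85 m from the base axis. Payload 4.5 kg.
Tool frame: the origin (TCP) lies midway between the tips of the shut fingers; the grasp point (between the pads) lies 19 mm behind it (manip.grip_depth is the distance from the TCP to the grasp point, in m); z points along the fingers, y is the line along which they close (so a half turn about z gives the same grasp; the last joint's range is limited). The gripper opens to 88 mm and grips with 3 to 60 N. Pads are 18 mm wide; open, the fingers measure 123 mm over their backs; the gripper's body (75 mm by 187 mm) begins 45 mm behind the grasp point.
Start: joints at [0.034, 0.689, -0.195, 1.565, 0.157, 0.902, -0.215], TCP at [0.625, 0, 0.201] pointing down, gripper open.
Joint ranges: [-3.01, 3.01], [-0.46, 2.08], [-1.47, 1.51], [0.13, 2.56], [-1, 4.14], [0.04, 2.09], [-2.66, 2.66]. Speed limits (rad/s): [2.57, 2.57, 3.14, 3.14, 3.14, 3.14, 3.14].

## Interface

Orientations are given as a rotation vector (axis times angle).
In Python, from cell import manip gives the robot as it stands. The module is installed in compiled form; this text tells all that it offers.
- The arm moves only by the tool drive_tool, never from a script. Its argument "rows" is a list of rows, each an object with "xyz": the shift along the tool's x, y, z in cm, a list of three; "yaw": the turn about the tool's z in degrees. A call has 1 to 5 rows; each row shifts and turns the commanded pose from where the row before left it, along the tool's axes as they then stand; what a row does not reach is not made up. A row lasts 1/10 s, in which the tool goes at most 50 mm and 8.59 degrees, less where a joint would pass 70% of its speed; a pose out of reach is approached as far as the arm can. A call with a gripper value outside its range is refused whole. "gripper" is the finger opening in cm, from 0 to 8.81, set as the call begins (left out, the last holds). The fingers move at their own pace and stop on an object; the grip force is fixed at half the most. Time passes only in rows, so rows that do not move let the fingers close. It gives the time, the measured TCP pose, the force, the opening and the grip force at its end, in the units of the state.
- manip.read_state(): the state, without advancing time (a new reading comes with each control period).
- manip.read_camera(name): name is "scene" or "side" or "wrist"; returns a dict with "color" (480x640x3 uint8, red, green, blue), "K" (3x3 intrinsics, pixels), "dist_coeffs" ([k1, k2, p1, p2, k3] as OpenCV has them; the pictures are not rectified), "pose" (4x4, takes a point from camera to world coordinates); the wrist camera has in their place "tool_from_camera" (4x4, takes a point from camera to tool coordinates, whose origin is the TCP and whose axes are the flange's). Camera axes: x right, y down, z forward; pixel columns grow to the right and rows downward; lengths in m; the calibration is good to about 2 mm. A picture is of the moment at which its call begins: read the wrist's pose just before it. There is no depth.
- manip.sign_off(): hands the job in; it is judged then, once.
The state is a dict: "clock": time; "joints": joint angles; "qvel": joint speeds; "tau": joint torques, N m; "tool_pos": TCP position; "ee_rot": TCP orientation; "force": force on the tool from outside, world axes, zero at the start; "torque": the same for the moment, N m; "width": finger opening in m; "grip_force": force on a finger pad.
Only numpy, scipy, OpenCV 4.12 (cv2) and the standard library are available. Lean on these libraries where they do the work, as an engineer would, in place of code of your own. Each camera call takes 0.05 s, during which the arm holds its last target. There are 200 camera calls.

## Working session

There is one attempt and no reset: what is moved stays moved. The work goes in short steps, Python scripts to look and compute and a tool call to move; the robot and the scene stay as the last step left them, time stands still between calls to the robot, and variables do not carry over. Pictures are saved under pics/ and viewed, at most 10 in all, crops included, and the job is handed in when it is done.

Besides the shell and the picture viewer there is one more tool, called after ">>>" as name(argument=value, ...), one argument or row to a line, values as JSON. drive_tool: Moves the arm, as the interface text tells. Its arguments: {"type":"object","properties":{"rows":{"type":"array","items":{"type":"object","properties":{"xyz":{"type":"array","items":{"type":"number"}},"yaw":{"type":"number"}}}},"gripper":{"type":"number"}},"required":["rows"]}

```bash
mkdir -p pics
cat > h.py <<'E'
import numpy as np, cv2
from cell import manip
from scipy.spatial.transform import Rotation as R
def cam(n):
    s=manip.read_state(); c=manip.read_camera(n)
    if n=="wrist":
        T=np.eye(4);T[:3,:3]=R.from_rotvec(s["ee_rot"]).as_matrix();T[:3,3]=s["tool_pos"]
        c["pose"]=T@np.array(c["tool_from_camera"])
    for k in("K","dist_coeffs","pose"):c[k]=np.array(c[k],float)
    return c
def ray(c,uv):
    p=cv2.undistortPoints(np.array([[uv]],float),c["K"],c["dist_coeffs"])[0,0]
    return c["pose"][:3,3],c["pose"][:3,:3]@np.array([p[0],p[1],1.])
def onz(c,uv,z):
    o,d=ray(c,uv);return o+d*(z-o[2])/d[2]
def proj(c,P):
    W=np.linalg.inv(c["pose"]);return cv2.projectPoints(np.array(P,float).reshape(-1,1,3),cv2.Rodrigues(W[:3,:3])[0],W[:3,3],c["K"],c["dist_coeffs"])[0][:,0]
def tri(c1,a,c2,b):
    A=np.zeros((3,3));v=np.zeros(3)
    for c,u in((c1,a),(c2,b)):
        o,d=ray(c,u);d=d/np.linalg.norm(d);M=np.eye(3)-np.outer(d,d);A+=M;v+=M@o
    return np.linalg.solve(A,v)
def save(c,n):cv2.imwrite("pics/"+n+".png",c["color"][:,:,::-1])
def st():
    s=manip.read_state();Rm=R.from_rotvec(s["ee_rot"]).as_matrix()
    print("t",round(s["clock"],2),"tcp",np.round(s["tool_pos"],4),"F",np.round(s["force"],2),"w",round(s["width"],4),"g",s["grip_force"]);print(np.round(Rm,3))
E
python3 - <<'E'
from h import *
for n in("scene","side"):
    c=cam(n);save(c,n+"0");print(n,np.round(c["pose"],3).tolist())
st()
E
```

```text
scene [[0.598, -0.565, 0.568, -0.267], [-0.802, -0.421, 0.425, -0.638], [-0.001, -0.71, -0.705, 1.164], [0.0, 0.0, 0.0, 1.0]]
side [[-0.909, -0.219, 0.353, 0.036], [-0.416, 0.489, -0.767, 1.001], [-0.004, -0.844, -0.536, 0.96], [0.0, 0.0, 0.0, 1.0]]
t 0.1 tcp [ 0.6244 -0.      0.2002] F [0.19 0.03 0.51] w 0.0881 g 0.0
[[-0.     1.    -0.002]
 [ 1.     0.    -0.   ]
 [-0.    -0.002 -1.   ]]
```

View pics/scene0.png

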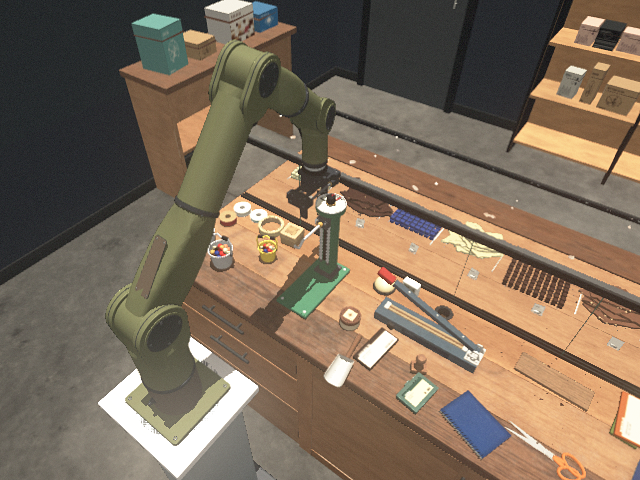

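View pics/side0.png

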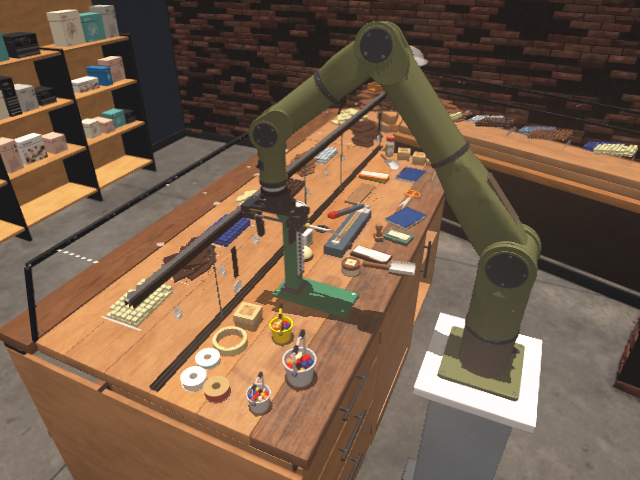

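In the side view there are three pails: a large steel one at (298,365), a small steel one at (258,397) and a yellow one at (281,328). The large steel pail fits, being neither yellow nor the smaller. I'll confirm it in an enlarged crop.

Run:
```python
from h import *
a=cv2.imread("pics/side0.png")[265:425,215:365];b=cv2.imread("pics/scene0.png")[180:300,190:360]
a=cv2.resize(a,(400,427),interpolation=2);b=cv2.resize(b,(400,282),interpolation=2)
o=np.zeros((427,800,3),np.uint8);o[:,:400]=a;o[:282,400:]=b
cv2.imwrite("pics/crop1.png",o)
```

```text
(no output)
```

View pics/crop1.png

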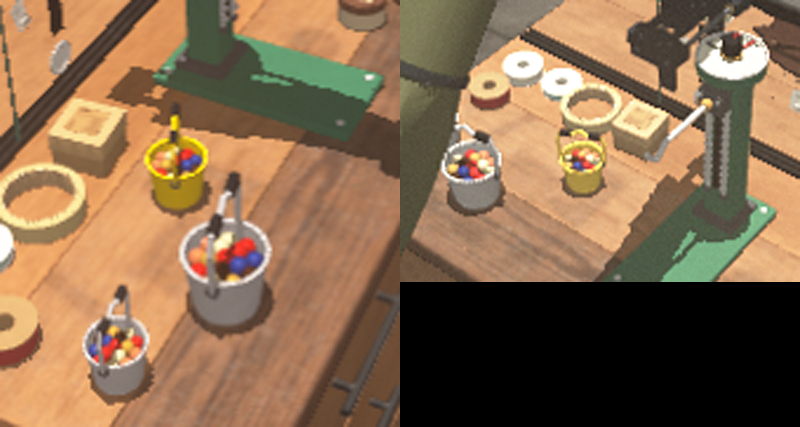

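The crop confirms it: the larger grey pail is the steel one at side (299,359), with black grips at about (296,349) and (302,334). The scale's foot corners are at side (273,293), (344,314) and (359,295).

Run:
```python
from h import *
c=cam("side");s=cam("scene");f=lambda p:np.round(p,4)
print("rim",f(onz(c,(299.4,358.7),.068)))
g1=onz(c,(295.6,348.6),.130);g2=onz(c,(302.4,334.3),.130);print("grips",f(g1),f(g2),np.linalg.norm(g1-g2))
for p in((273,293),(344.4,314.5),(358.6,295)):print("foot",f(onz(c,p,.014)))
print("knob",f(onz(s,(331,197),.334)))
# green foot & dial from scene
hsv=cv2.cvtColor(s["color"],cv2.COLOR_RGB2HSV)
m=((hsv[...,2]>170)&(hsv[...,1]<50)).astype(np.uint8);m[:,:300]=0;m[:,360:]=0;m[:185]=0;m[225:]=0
n,l,stt,ct=cv2.connectedComponentsWithStats(m);i=1+stt[1:,4].argmax();print(stt[i])
k=np.argwhere(m)[:,::-1];e=cv2.minEnclosingCircle(k);print(e,"dial",f(onz(s,(stt[i][0]+stt[i][2]/2,stt[i][1]+stt[i][3]/2),.304)))
m=((hsv[...,0]>50)&(hsv[...,0]<90)&(hsv[...,1]>90)&(hsv[...,2]>40)).astype(np.uint8);m[:,:265]=0;m[:,355:]=0;m[:262]=0;m[325:]=0
k=np.argwhere(m)[:,::-1].astype(np.int32)
q=np.array([onz(s,p,.014)[:2] for p in k],np.float32);print(len(q),cv2.minAreaRect(q))
```

```text
rim [0.4293 0.2525 0.068 ]
grips [0.425  0.2787 0.13  ] [0.4316 0.2273 0.13  ] 0.051834413488621355
foot [ 0.6556 -0.0116  0.014 ]
foot [ 0.4083 -0.0097  0.014 ]
foot [ 0.4014 -0.115   0.014 ]
knob [ 0.6066 -0.0747  0.334 ]
[317 193  30  21 301]
((334.5, 210.0), 28.218000411987305) dial [ 0.6147 -0.0742  0.304 ]Traceback (most recent call last):
  File "<stdin>", line 14, in <module>
cv2.error: OpenCV(4.12.0) /io/opencv/modules/imgproc/src/convhull.cpp:143: error: (-215:Assertion failed) total >= 0 && (depth == CV_32F || depth == CV_32S) in function 'convexHull'
```

>>> drive_tool(
  rows=[
    {"xyz": [4,0,0]},
    {"xyz": [4,0,0]},
    {"xyz": [4,-3,0]},
    {"xyz": [4,-3,0]},
    {"xyz": [4,-3,0]},
  ],
)

```text
schema error: expected keys xyz, yaw
```

>>> drive_tool(
  rows=[
    {"xyz": [4,-3,-1]},
    {"xyz": [2,-4,-1]},
    {"xyz": [0,-2,-1]},
    {"xyz": [0,0,0]},
    {"xyz": [0,0,0]},
  ],
  gripper=5,
)

```text
schema error: expected keys xyz, yaw
```

Run:
```python
from h import *
st();c=cam("wrist");save(c,"w1");print(proj(c,[[.425,.2787,.128],[.4316,.2273,.128]]))
np.save("w1.npy",c["pose"])
```

```text
t 0.2 tcp [ 0.6246 -0.      0.2004] F [-1.15 -0.22 -0.15] w 0.0884 g 0.0
[[-0.     1.    -0.001]
 [ 1.     0.    -0.   ]
 [-0.    -0.001 -1.   ]]
[[  28.14906426 -151.40178091]
 [  40.02758832  -76.09675257]]
```

View pics/w1.png

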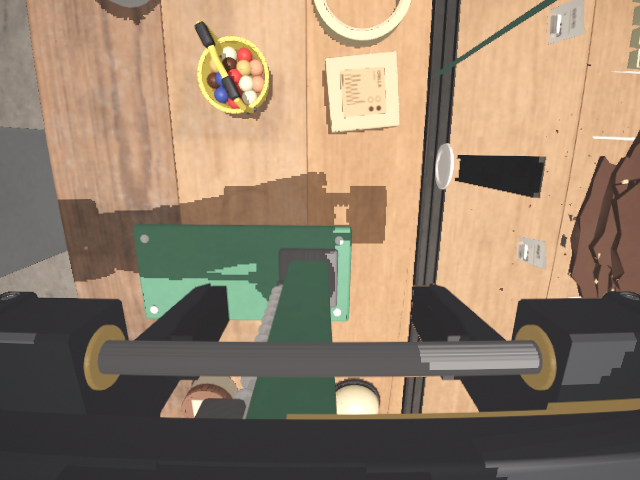

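The wrist view shows the foot's corners at (134,227), (350,227), (146,320) and (350,320), and the yellow pail at (233,75). The moves were refused because every row needs a yaw key.

>>> drive_tool(
  rows=[
    {"xyz": [4,0,0],"yaw": 0},
    {"xyz": [4,0,0],"yaw": 0},
    {"xyz": [4,-3,0],"yaw": 0},
    {"xyz": [4,-3,0],"yaw": 0},
    {"xyz": [4,-3,0],"yaw": 0},
  ],
)

```text
clock: 0.75
tool_pos: [0.5338, 0.2015, 0.2008]
ee_rot: [-2.222, -2.221, -0.0]
force: [0.2, 1.5, 0.1]
width: 0.0879
grip_force: 0.0
```

>>> drive_tool(
  rows=[
    {"xyz": [3,-3,-1],"yaw": 0},
    {"xyz": [0,-4,-1],"yaw": 0},
    {"xyz": [0,-2,-1],"yaw": 0},
    {"xyz": [0,0,0],"yaw": 0},
    {"xyz": [0,0,0],"yaw": 0},
  ],
  gripper=5,
)

```text
clock: 1.25
tool_pos: [0.4459, 0.2301, 0.2312]
ee_rot: [2.221, 2.221, 0.002]
force: [-0.4, 0.6, 0.1]
width: 0.051
grip_force: 0.0
```

Run:
```python
from h import *
st();w=cam("wrist")
P=np.load("w1.npy");d=dict(w);d["pose"]=P
for p in((134,227),(350,227),(146,320),(350,320)):print(np.round(onz(d,p,.014),4))
save(w,"w2");print(proj(w,[[.425,.2787,.128],[.4316,.2273,.128]]))
```

```text
t 1.25 tcp [0.4459 0.2301 0.2312] F [-0.39  0.58  0.06] w 0.051 g 0.0
[[ 0.     1.     0.002]
 [ 1.    -0.     0.   ]
 [ 0.     0.002 -1.   ]]
[ 0.4091 -0.0111  0.014 ]
[ 0.6577 -0.0113  0.014 ]
[ 0.406  -0.1301  0.014 ]
[ 0.6607 -0.1283  0.014 ]
[[296.10012943 178.91173476]
 [304.56847944 237.715371  ]]
```

View pics/w2.png

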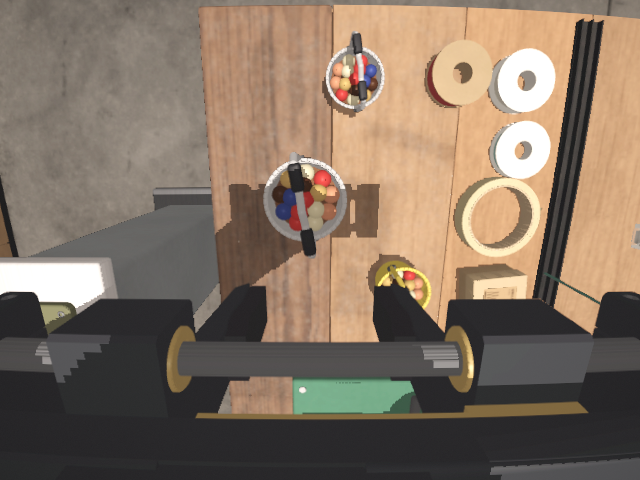

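The wrist view shows the large steel pail at (305,198) with its grips at (296,178) and (307,240). The predicted positions were (296,179) and (305,238), so they agree.

Run:
```python
from h import *
w=cam("wrist");g=cv2.cvtColor(w["color"],cv2.COLOR_RGB2GRAY)
def dark(u0,u1,v0,v1):
    m=(g[v0:v1,u0:u1]<45).astype(np.uint8);n,l,s,c=cv2.connectedComponentsWithStats(m)
    i=1+s[1:,4].argmax();return c[i]+[u0,v0],s[i]
for b in((284,310,158,196),(294,324,222,258)):
    c,s=dark(*b);print(c,s,np.round(onz(w,c,.131),4))
c=onz(w,(305,199),.068);print("rim",c)
```

```text
[297.78070175 180.51461988] [  5   5  21  29 342] [0.4271 0.2773 0.131 ]
[307.52068966 241.66551724] [  7   6  14  27 290] [0.4347 0.2242 0.131 ]
rim [0.43022905 0.25340691 0.068     ]
```

>>> drive_tool(
  rows=[
    {"xyz": [2.5,-1,0],"yaw": 0},
    {"xyz": [2.4,-0.9,0],"yaw": 0},
    {"xyz": [0,0,2],"yaw": -8},
    {"xyz": [0,0,2],"yaw": 0},
    {"xyz": [0,0,0],"yaw": 0},
  ],
  gripper=4,
)

```text
clock: 1.85
tool_pos: [0.4256, 0.2775, 0.1884]
ee_rot: [-2.062, -2.369, 0.008]
force: [-0.5, -1.1, -0.1]
width: 0.0403
grip_force: 0.0
```

>>> drive_tool(
  rows=[
    {"xyz": [0,0,2.5],"yaw": 0},
    {"xyz": [0,0,2.5],"yaw": 0},
    {"xyz": [0,0,2],"yaw": 0},
    {"xyz": [0,0,1.2],"yaw": 0},
    {"xyz": [0,0,0],"yaw": 0},
  ],
)

```text
clock: 2.35
tool_pos: [0.4263, 0.2782, 0.1078]
ee_rot: [2.063, 2.369, -0.004]
force: [-0.5, 0.5, 0.6]
width: 0.0401
grip_force: 0.0
```

Run:
```python
from h import *
st();c=cam("side");save(c,"s2");w=cam("wrist")
a=cv2.resize(c["color"][280:400,230:370],(420,360));b=cv2.resize(w["color"][200:440,160:480],(380,285))
o=np.zeros((360,800,3),np.uint8);o[:,:420]=a;o[:285,420:]=b;cv2.imwrite("pics/c2.png",o[:,:,::-1])
```

```text
t 2.35 tcp [0.4263 0.2782 0.1078] F [-0.48  0.5   0.6 ] w 0.0401 g 0.0
[[-0.138  0.99  -0.001]
 [ 0.99   0.138 -0.002]
 [-0.002 -0.002 -1.   ]]
```

View pics/c2.png

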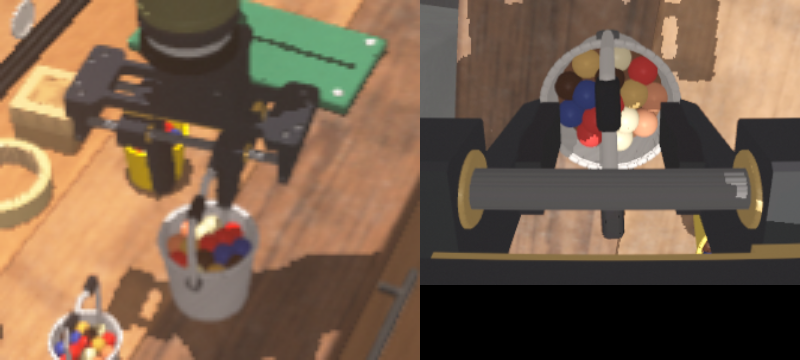

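Run:
```python
from h import *
c=cam("side");w=cam("wrist");s=manip.read_state();t=np.array(s["tool_pos"])
f=lambda p:((p-[230,280])*3).round()
h=lambda p:((p-[160,200])*[380/320,285/240]+[420,0]).round()
P=[t,t+[0,0,.019],[.4271,.2773,.128],[.4347,.2242,.128],[.431,.251,.068]]
print(f(proj(c,P)).tolist());print(h(proj(w,P)).tolist());print(np.round(np.array(w["tool_from_camera"]),3))
for n,cc,p in(("side+",c,(230+197/3,280+207/3)),("w+",w,(160+187/1.1875,200+105/1.1875)),("w-",w,(160+193/1.1875,200+220/1.1875))):print(n,onz(cc,p,.131))
```

```text
[[195.0, 223.0], [194.0, 207.0], [195.0, 206.0], [216.0, 161.0], [207.0, 234.0]]
[[611.0, 91.0], [612.0, 106.0], [611.0, 109.0], [611.0, 210.0], [611.0, 110.0]]
[[ 0.    -0.963 -0.269  0.07 ]
 [ 1.     0.    -0.    -0.001]
 [ 0.    -0.269  0.963 -0.184]
 [ 0.     0.     0.     1.   ]]
side+ [0.42378084 0.28071845 0.131     ]
w+ [0.42485211 0.28031768 0.131     ]
w- [0.43602966 0.22073844 0.131     ]
```

The projections agree: the TCP lies on the +y grip, with the fingers straddling it. I'll close the fingers, then lift gently.

>>> drive_tool(
  rows=[
    {"xyz": [0,0,0],"yaw": 0},
    {"xyz": [0,0,0],"yaw": 0},
    {"xyz": [0,0,0],"yaw": 0},
    {"xyz": [0,0,0],"yaw": 0},
    {"xyz": [0,0,0],"yaw": 0},
  ],
  gripper=0,
)

```text
clock: 3.05
tool_pos: [0.426, 0.2791, 0.109]
ee_rot: [2.061, 2.371, 0.0]
force: [0.8, 0.4, 0.6]
width: 0.0022
grip_force: 0.0
```

>>> drive_tool(
  rows=[
    {"xyz": [0,0,-0.5],"yaw": 0},
    {"xyz": [0,0,-1],"yaw": 0},
    {"xyz": [0,0,-1],"yaw": 0},
    {"xyz": [0,0,-1],"yaw": 0},
    {"xyz": [0,0,0],"yaw": 0},
  ],
)

```text
clock: 3.55
tool_pos: [0.427, 0.2798, 0.1457]
ee_rot: [2.061, 2.37, 0.005]
force: [0.2, -0.4, 0.7]
width: 0.0007
grip_force: 0.0
```

>>> drive_tool(
  rows=[
    {"xyz": [0,0,0],"yaw": 0},
    {"xyz": [0,0,0],"yaw": 0},
    {"xyz": [0,0,0],"yaw": 0},
    {"xyz": [0,0,0],"yaw": 0},
    {"xyz": [0,0,0],"yaw": 0},
  ],
)

```text
clock: 4.05
tool_pos: [0.4259, 0.2789, 0.1437]
ee_rot: [-2.061, -2.371, 0.001]
force: [-0.4, 1.1, 0.6]
width: 0.0002
grip_force: 0.0
```

Run:
```python
from h import *
F=[]
for i in range(6):
    c=cam("side");s=manip.read_state();F.append(list(s["force"])+list(s["torque"]))
print(np.round(F,2),np.round(np.mean(F,0),2));st()
w=cam("wrist")
a=cv2.resize(c["color"][260:400,230:370],(400,400));b=cv2.resize(w["color"][200:440,160:480],(380,285))
o=np.zeros((400,800,3),np.uint8);o[:,:400]=a;o[:285,420:]=b;cv2.imwrite("pics/c3.png",o[:,:,::-1])
```

```text
[[ 0.68 -0.38 -0.36  0.02 -0.04 -0.  ]
 [ 0.9  -0.59  1.18 -0.    0.07  0.02]
 [ 0.61 -0.37 -0.65  0.05  0.06  0.  ]
 [ 0.42 -0.05  0.44 -0.01  0.01  0.03]
 [-0.67  0.54 -1.25 -0.   -0.03  0.03]
 [-0.43 -0.11  0.78  0.04 -0.06 -0.02]] [ 0.25 -0.16  0.02  0.02  0.    0.01]
t 4.35 tcp [0.426  0.279  0.1439] F [-0.43 -0.11  0.78] w 0.0006 g 0.0
[[-0.139  0.99   0.   ]
 [ 0.99   0.139 -0.   ]
 [-0.     0.    -1.   ]]
```

View pics/c3.png

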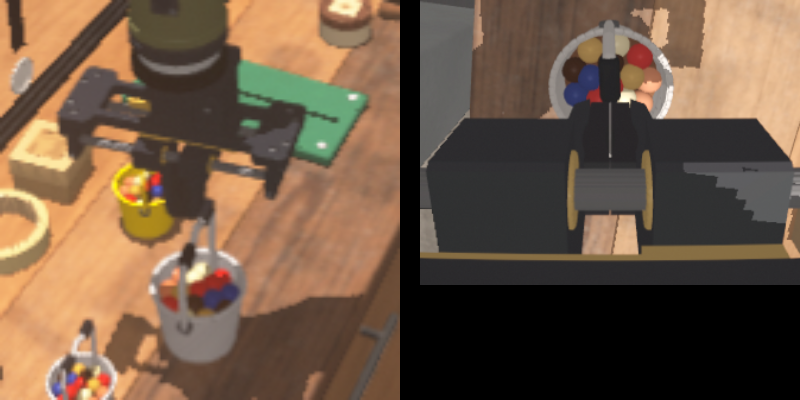

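The fingers closed on nothing (width 0) while the pail stayed put. I'll triangulate the fingertip and project the grip to see where the offset lies.

Run:
```python
from h import *
s=manip.read_state();c=cam("side");w=cam("wrist");t=np.array(s["tool_pos"]);Rm=R.from_rotvec(s["ee_rot"]).as_matrix()
P=[t,t+[0,0,.019],t+[0,0,.045],[.427,.279,.128],[.4347,.2242,.128]]
print("side",proj(c,P).round(1).tolist());print("wrist",proj(w,P).round(1).tolist())
g=cv2.cvtColor(c["color"],cv2.COLOR_RGB2GRAY);print("side v315..356, u284..308");
for v in range(316,358):print(v,' '.join('%3d'%x for x in g[v,284:308]))
g=cv2.cvtColor(w["color"],cv2.COLOR_RGB2GRAY)
for v in range(236,350,4):print(v,' '.join('%3d'%x for x in g[v,290:352:3]))
```

```text
side [[295.0, 344.4], [294.8, 338.7], [294.5, 330.7], [294.8, 349.0], [301.9, 333.7]]
wrist [[321.2, 276.3], [321.3, 289.0], [321.6, 311.2], [322.6, 267.6], [322.4, 344.4]]
side v315..356, u284..308
316  56  61  87  92  68  66  70  69  63  56  56  57  56  56  57  56  54  54  60  82  89  73  83 127
317  58  55  66  69  56  56  54  55  55  55  55  55  55  55  55  56  56  56  69  83  81  79  76  76
318  58  57  56  56  56  55  55  54  55  57  56  55  55  56  56  56  56  54  78  90  84  81  78  79
319  61  58  55  57  58  55  54  53  54  56  54  56  55  55  54  55  55  54  77  94  98 101  92  81
320 118  95  58  56  57  56  54  54  55  57  55  55  56  55  56  55  56  54  66 101 153 178 176 165
321 107 110  80  57  57  57  54  54  56  56  55  56  55  56  56  56  55  54  54 110 157 169 168 171
322 116 104  66  57  58  57  56  55  53  54  54  55  56  55  56  55  55  54  70 135 169 167 169 177
323 122 102  67  58  57  56  54  55  54  54  55  55  56  56  56  54  54  54 110 157 168 168 172 177
324 110  88  65  58  57  57  55  55  54  54  54  55  55  56  56  55  53  67 132 168 168 174 179 182
3
[... 5150 characters left out ...]
  44  45  42  39  39  39  39  39  39  38  92  39  39  38  39  39  39  39  44  45  42
324  42  44  45  40  40  39  40  40  40  38  93  40  38  41  39  40  39  39  44  45  43
328 110  51  45  39  39  38  39  40  38  37  97  40  39  39  38  40  38  42  46  55 111
332 112  68  44  39  39  39  39  39  39  39 121  39  40  39  41  40  40  40  44 110 114
336 112  84  44  43  43  42  43  43  43  44  51  43  43  43  42  42  43  44  45 110 117
340 111  87  46  48  49  48  48  48  48  47  57  47  47  48  48  48  49  48  44 110 115
344  95  75  75  76  76  75  76  75  75  75  75  75  76  75  75  75  75  75  76  75 113
348  93  77  77  77  78  76  79  78  78  78  77  78  78  77  77  78  78  79  78  78 111
```

The fingertip shows about 33 mm higher than the reported TCP in both views: side v 336 against 344 predicted, wrist v 286 against 259. I'll check grip_depth.

Run:
```python
from h import *
print(manip.grip_depth, [a for a in dir(manip) if a[0]!='_'])
s=manip.read_state();t=np.array(s["tool_pos"]);c=cam("side");w=cam("wrist");Rm=R.from_rotvec(s["ee_rot"]).as_matrix()
# front-edge tip centre: tool x=+.009 assumed
for dz in(0,.02,.03,.035,.04):
    p=t+Rm@[.009,0,-dz];q=t+Rm@[0,0,-dz];print(dz,proj(w,[p]).round(1),proj(c,[p,q]).round(1).tolist())
print("tri",tri(c,(294.5,335.5),w,(321,286))-t)
```

```text
0.0187 ['Unreachable', 'grip_depth', 'read_camera', 'read_state', 'sign_off']
0 [[321.2 261.8]] [[293.8, 347.0], [295.0, 344.4]]
0.02 [[321.4 273.8]] [[293.5, 341.0], [294.8, 338.4]]
0.03 [[321.5 280.9]] [[293.4, 337.9], [294.6, 335.3]]
0.035 [[321.5 284.7]] [[293.3, 336.3], [294.6, 333.8]]
0.04 [[321.6 288.8]] [[293.3, 334.8], [294.5, 332.2]]
tri [-0.00249632  0.00799153  0.03677232]
```

Run:
```python
from h import *
s=manip.read_state();t=np.array(s["tool_pos"]);c=cam("side");Rm=R.from_rotvec(s["ee_rot"]).as_matrix()
for y in(-.07,-.0935):
  for h in(.036,.064,.08,.1,.12):
    print(y,h,((proj(c,[t+Rm@[x,y,-h] for x in(-.03,0,.03)])-[230,260])*400/140).round().tolist())
```

```text
-0.07 0.036 [[275.0, 202.0], [265.0, 227.0], [255.0, 252.0]]
-0.07 0.064 [[276.0, 177.0], [266.0, 202.0], [255.0, 227.0]]
-0.07 0.08 [[276.0, 163.0], [266.0, 187.0], [255.0, 212.0]]
-0.07 0.1 [[276.0, 144.0], [266.0, 168.0], [255.0, 193.0]]
-0.07 0.12 [[276.0, 125.0], [266.0, 149.0], [255.0, 174.0]]
-0.0935 0.036 [[302.0, 208.0], [293.0, 233.0], [284.0, 258.0]]
-0.0935 0.064 [[303.0, 183.0], [294.0, 207.0], [284.0, 233.0]]
-0.0935 0.08 [[303.0, 168.0], [294.0, 192.0], [284.0, 218.0]]
-0.0935 0.1 [[304.0, 149.0], [294.0, 174.0], [284.0, 199.0]]
-0.0935 0.12 [[304.0, 130.0], [295.0, 154.0], [285.0, 180.0]]
```

>>> drive_tool(
  rows=[
    {"xyz": [0,0,0],"yaw": 0},
    {"xyz": [0,0,0],"yaw": 0},
    {"xyz": [0,0,0],"yaw": 0},
    {"xyz": [0,0,0],"yaw": 0},
    {"xyz": [0,0,0],"yaw": 0},
  ],
  gripper=4,
)

```text
clock: 5.15
tool_pos: [0.4261, 0.279, 0.1439]
ee_rot: [2.061, 2.371, 0.0]
force: [0.3, -0.3, 0.9]
width: 0.0381
grip_force: 0.0
```

>>> drive_tool(
  rows=[
    {"xyz": [0,0,2],"yaw": 0},
    {"xyz": [0,0,2],"yaw": 0},
    {"xyz": [0,0,1.6],"yaw": 0},
    {"xyz": [0,0,0],"yaw": 0},
    {"xyz": [0,0,0],"yaw": 0},
  ],
)

```text
clock: 5.65
tool_pos: [0.426, 0.2791, 0.0881]
ee_rot: [-2.061, -2.371, 0.0]
force: [-0.4, 0.1, 0.2]
width: 0.0399
grip_force: 0.0
```

>>> drive_tool(
  rows=[
    {"xyz": [0,0,0],"yaw": 0},
    {"xyz": [0,0,0],"yaw": 0},
    {"xyz": [0,0,0],"yaw": 0},
    {"xyz": [0,0,0],"yaw": 0},
    {"xyz": [0,0,0],"yaw": 0},
  ],
  gripper=0,
)

```text
clock: 6.15
tool_pos: [0.4266, 0.279, 0.0883]
ee_rot: [2.061, 2.37, 0.002]
force: [0.4, -0.7, 2.4]
width: 0.0103
grip_force: 29.9
```

Gripped at width 10 mm, which confirms the fingertips sit about 36 mm above the reported TCP. I'll open and regrip 1.5 cm deeper so the pads fully cover the grip.

>>> drive_tool(
  rows=[
    {"xyz": [0,0,0],"yaw": 0},
    {"xyz": [0,0,0],"yaw": 0},
    {"xyz": [0,0,0],"yaw": 0},
    {"xyz": [0,0,0.8],"yaw": 0},
    {"xyz": [0,0,0.7],"yaw": 0},
  ],
  gripper=3,
)

```text
clock: 6.65
tool_pos: [0.426, 0.279, 0.0723]
ee_rot: [-2.061, -2.371, -0.0]
force: [-0.1, -0.6, 0.4]
width: 0.0296
grip_force: 0.0
```

>>> drive_tool(
  rows=[
    {"xyz": [0,0,0],"yaw": 0},
    {"xyz": [0,0,0],"yaw": 0},
    {"xyz": [0,0,0],"yaw": 0},
    {"xyz": [0,0,0],"yaw": 0},
    {"xyz": [0,0,0],"yaw": 0},
  ],
  gripper=0,
)

```text
clock: 7.15
tool_pos: [0.426, 0.2789, 0.0729]
ee_rot: [2.061, 2.371, -0.0]
force: [0.4, 0.4, -2.8]
width: 0.0106
grip_force: 30.0
```

>>> drive_tool(
  rows=[
    {"xyz": [0,0,-0.5],"yaw": 0},
    {"xyz": [0,0,-1],"yaw": 0},
    {"xyz": [0,0,-1],"yaw": 0},
    {"xyz": [0,0,-1],"yaw": 0},
    {"xyz": [0,0,0],"yaw": 0},
  ],
)

```text
clock: 7.65
tool_pos: [0.427, 0.2797, 0.1097]
ee_rot: [2.061, 2.37, 0.005]
force: [1.4, 0.3, -4.0]
width: 0.0102
grip_force: 30.0
```

```bash
cat >> h.py <<'E'
def fz(n=12):
    F=[]
    for i in range(n):
        cam("scene");s=manip.read_state();F.append(list(s["force"])+list(s["torque"]))
    print("F",np.round(np.mean(F,0),3),"sd",np.round(np.std(F,0),2))
E
python3 - <<'E'
from h import *
fz(10);st()
c=cam("side");w=cam("wrist")
a=cv2.resize(c["color"][250:390,230:370],(400,400),interpolation=2);b=cv2.resize(w["color"][140:440,160:480],(400,375))
o=np.zeros((400,800,3),np.uint8);o[:,:400]=a;o[:375,400:]=b;cv2.imwrite("pics/c4.png",o[:,:,::-1])
E
```

```text
F [-0.032 -0.033 -4.084  0.093  0.011  0.   ] sd [0.41 0.52 0.48 0.01 0.03 0.03]
t 8.15 tcp [0.4259 0.2789 0.1077] F [ 0.06 -0.09 -3.44] w 0.0109 g 29.989009872078896
[[-0.139  0.99  -0.   ]
 [ 0.99   0.139 -0.   ]
 [-0.    -0.    -1.   ]]
```

View pics/c4.png

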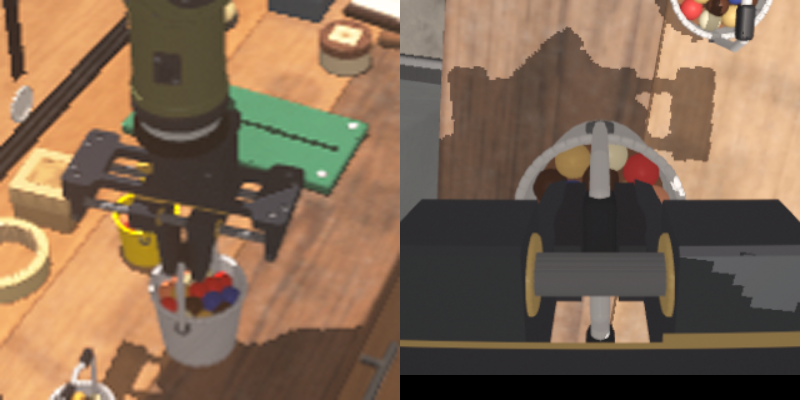

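The pail is held clear of the counter and weighs about 4.1 N, so the hook should sink about 34 mm and the needle read about 0.68 rad. I'll raise it, square the yaw and carry it in front of the hook, with the handle plane ahead of the tip and the rim below the wire.

>>> drive_tool(
  rows=[
    {"xyz": [0,0,-2],"yaw": 2},
    {"xyz": [0,0,-3],"yaw": 2},
    {"xyz": [0,0,-3],"yaw": 2},
    {"xyz": [0,0,-2.5],"yaw": 2},
    {"xyz": [0,0,-1.2],"yaw": 0},
  ],
)

```text
clock: 8.75
tool_pos: [0.4267, 0.2796, 0.2271]
ee_rot: [2.222, 2.22, 0.005]
force: [-0.0, -0.4, -4.5]
width: 0.0104
grip_force: 30.0
```

>>> drive_tool(
  rows=[
    {"xyz": [-2,0,0],"yaw": 0},
    {"xyz": [-3,-0.5,0],"yaw": 0},
    {"xyz": [-3,-0.5,0],"yaw": 0},
    {"xyz": [-3,0,0],"yaw": 0},
    {"xyz": [-3,0,0],"yaw": 0},
  ],
)

```text
clock: 9.25
tool_pos: [0.4155, 0.1378, 0.2249]
ee_rot: [2.221, 2.222, -0.0]
force: [0.1, -1.0, -4.0]
width: 0.0103
grip_force: 30.0
```

>>> drive_tool(
  rows=[
    {"xyz": [-3,0,0],"yaw": 0},
    {"xyz": [-2,0,0],"yaw": 0},
    {"xyz": [-1,0,0],"yaw": 0},
    {"xyz": [0,0,0],"yaw": 0},
    {"xyz": [0,0,0],"yaw": 0},
  ],
)

```text
clock: 9.75
tool_pos: [0.4163, 0.0803, 0.225]
ee_rot: [-2.22, -2.222, -0.002]
force: [-0.1, 0.9, -4.3]
width: 0.0106
grip_force: 30.0
```

Run:
```python
from h import *
fz(6);st()
c=cam("side");w=cam("wrist");s=cam("scene");save(c,"s5");save(w,"w5");save(s,"n5")
a=cv2.resize(c["color"][220:320,260:360],(400,400),interpolation=2);b=cv2.resize(s["color"][170:270,250:350],(400,400),interpolation=2)
o=np.zeros((400,800,3),np.uint8);o[:,:400]=a;o[:,400:]=b;cv2.imwrite("pics/c5.png",o[:,:,::-1])
P=[[.456,-.07,.247],[.437,-.07,.270],[.611,-.07,.334]]
print(proj(c,P).round(1).tolist(),proj(s,P).round(1).tolist(),proj(w,P).round(1).tolist())
```

```text
F [-1.690e-01  2.800e-02 -4.408e+00  8.900e-02 -1.000e-03 -1.400e-02] sd [0.66 0.49 0.52 0.05 0.02 0.03]
t 10.05 tcp [0.416  0.0798 0.2249] F [-0.02 -0.84 -4.33] w 0.0105 g 29.999155774712563
[[-0.001  1.     0.   ]
 [ 1.     0.001  0.   ]
 [ 0.     0.    -1.   ]]
[[339.0, 236.1], [345.4, 230.6], [290.3, 199.1]] [[298.7, 246.8], [294.5, 244.8], [330.5, 195.6]] [[380.8, 497.9], [355.7, 534.2], [705.7, 623.6]]
```

>>> drive_tool(
  rows=[
    {"xyz": [-3,0,0],"yaw": 0},
    {"xyz": [-3,0,0],"yaw": 0},
    {"xyz": [-3,0,0],"yaw": 0},
    {"xyz": [-2,0,0],"yaw": 0},
    {"xyz": [-1.1,0,0],"yaw": 0},
  ],
)

```text
clock: 10.7
tool_pos: [0.4158, -0.044, 0.2249]
ee_rot: [2.224, 2.218, -0.001]
force: [-0.9, -0.8, -3.2]
width: 0.01
grip_force: 30.0
```

Run:
```python
from h import *
fz(6);st()
s=cam("scene");save(s,"n6");o5=cv2.imread("pics/n5.png")[:,:,::-1]
a=cv2.resize(o5[195:275,265:345],(400,400),interpolation=2);b=cv2.resize(s["color"][195:275,265:345],(400,400),interpolation=2)
o=np.zeros((400,800,3),np.uint8);o[:,:400]=a;o[:,400:]=b;cv2.imwrite("pics/c6.png",o[:,:,::-1])
t=np.array(manip.read_state()["tool_pos"])
e=t+[0,-.0285,.061];P=[[.456,-.07,.247],[.437,-.07,.270],[.474,-.07,.259],e]
print(((proj(s,P)-[265,195])*5).round().tolist())
```

```text
F [-1.120e-01 -3.050e-01 -3.707e+00  5.400e-02 -3.300e-02  3.000e-03] sd [0.44 1.11 0.36 0.16 0.02 0.04]
t 11.0 tcp [ 0.4162 -0.0405  0.2249] F [ 0.62 -0.18 -3.13] w 0.0104 g 29.997433349490166
[[-0.002  1.     0.   ]
 [ 1.     0.002  0.001]
 [ 0.001  0.    -1.   ]]
[[168.0, 259.0], [147.0, 249.0], [187.0, 226.0], [122.0, 249.0]]
```

View pics/c6.png

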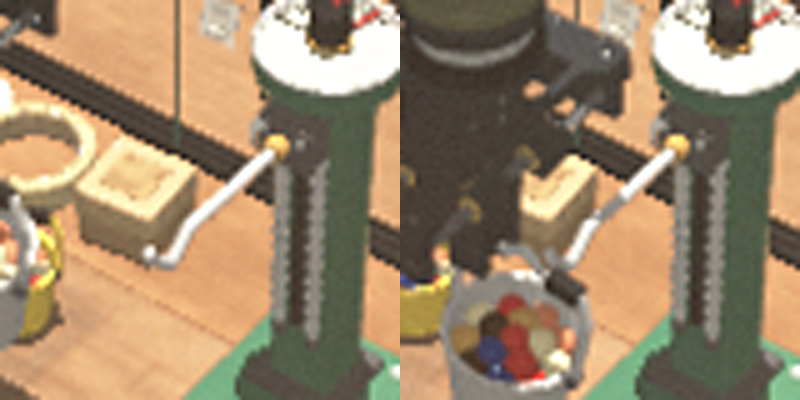

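Run:
```python
from h import *
s=cam("scene");t=np.array(manip.read_state()["tool_pos"]);print(t)
for tilt in(0,.1,.2,.3):
  # rotate about grip, -y side drops
  g=t+[0,0,.0555]
  Rt=R.from_rotvec([tilt,0,0]).as_matrix()
  L=[[0,-.0285,.0055],[0,-.057,0],[0,-.0285,-.06],[0,-.0705,-.06],[0,.0135,-.06],[-.042,-.0285,-.06],[.042,-.0285,-.06]]
  print(tilt,((proj(s,[g+Rt@l for l in L])-[265,195])*5+[400,0]).round().tolist())
```

```text
[ 0.41615225 -0.04078691  0.22495348]
0 [[522.0, 249.0], [564.0, 278.0], [526.0, 331.0], [584.0, 363.0], [469.0, 299.0], [479.0, 375.0], [570.0, 289.0]]
0.1 [[523.0, 253.0], [563.0, 285.0], [517.0, 329.0], [575.0, 366.0], [460.0, 293.0], [471.0, 373.0], [562.0, 287.0]]
0.2 [[524.0, 257.0], [562.0, 292.0], [509.0, 327.0], [566.0, 368.0], [453.0, 286.0], [462.0, 370.0], [553.0, 285.0]]
0.3 [[523.0, 261.0], [560.0, 298.0], [500.0, 323.0], [555.0, 369.0], [445.0, 279.0], [454.0, 367.0], [545.0, 282.0]]
```

The scene view shows the hook tip at crop (149,251), against (147,249) predicted. The pail's −y grip at (565,287) implies a tilt of only about 0.1 rad. Next I'll slide 4 cm in +x so the eye is over the seat, then lower.

>>> drive_tool(
  rows=[
    {"xyz": [0,1,0],"yaw": 0},
    {"xyz": [0,1.5,0],"yaw": 0},
    {"xyz": [0,1,0],"yaw": 0},
    {"xyz": [0,0.5,0],"yaw": 0},
    {"xyz": [0,0,0],"yaw": 0},
  ],
)

```text
clock: 11.6
tool_pos: [0.4568, -0.0418, 0.2248]
ee_rot: [2.221, 2.222, 0.001]
force: [-0.4, -0.1, -4.1]
width: 0.0106
grip_force: 30.0
```

>>> drive_tool(
  rows=[
    {"xyz": [0,0,0.5],"yaw": 0},
    {"xyz": [0,0,0.5],"yaw": 0},
    {"xyz": [0,0,0.5],"yaw": 0},
    {"xyz": [0,0,0.5],"yaw": 0},
    {"xyz": [0,0,0.4],"yaw": 0},
  ],
)

```text
clock: 12.1
tool_pos: [0.4557, -0.042, 0.2004]
ee_rot: [-2.221, -2.221, 0.001]
force: [0.1, -0.2, -4.7]
width: 0.0108
grip_force: 30.0
```

Run:
```python
from h import *
fz(12);st();s=cam("scene");save(s,"n7")
```

```text
F [ 2.59e-01  1.21e-01 -3.93e+00  6.60e-02 -4.00e-03  2.00e-03] sd [0.3  0.37 0.47 0.03 0.03 0.02]
t 12.7 tcp [ 0.4561 -0.042   0.2011] F [-0.03  0.27 -3.41] w 0.0106 g 29.997617192566395
[[ 0.  1.  0.]
 [ 1. -0. -0.]
 [-0.  0. -1.]]
```

>>> drive_tool(
  rows=[
    {"xyz": [0,0,0.4],"yaw": 0},
    {"xyz": [0,0,0.4],"yaw": 0},
    {"xyz": [0,0,0.4],"yaw": 0},
    {"xyz": [0,0,0.4],"yaw": 0},
    {"xyz": [0,0,0.4],"yaw": 0},
  ],
)

```text
clock: 13.25
tool_pos: [0.4561, -0.042, 0.1805]
ee_rot: [2.221, 2.221, -0.0]
force: [-0.1, -1.1, -2.2]
width: 0.0106
grip_force: 30.0
```

>>> drive_tool(
  rows=[
    {"xyz": [0,0,0.4],"yaw": 0},
    {"xyz": [0,0,0.3],"yaw": 0},
    {"xyz": [0,0,0.3],"yaw": 0},
    {"xyz": [0,0,0],"yaw": 0},
    {"xyz": [0,0,0],"yaw": 0},
  ],
)

```text
clock: 13.75
tool_pos: [0.4561, -0.042, 0.171]
ee_rot: [2.221, 2.221, 0.0]
force: [-0.4, -0.6, -1.3]
width: 0.0107
grip_force: 30.0
```

Run:
```python
from h import *
fz(16);st();s=cam("scene")
a=cv2.resize(s["color"][185:285,250:350],(500,500),interpolation=2);cv2.imwrite("pics/c8.png",a[:,:,::-1])
```

```text
F [ 0.    -0.405 -1.3   -0.134  0.003 -0.007] sd [0.41 0.51 0.54 0.04 0.02 0.02]
t 14.55 tcp [ 0.4561 -0.042   0.1709] F [ 0.21 -0.46 -0.68] w 0.0103 g 29.997432455420494
[[-0.  1.  0.]
 [ 1.  0. -0.]
 [-0.  0. -1.]]
```

Run:
```python
from h import *
s=cam("scene");c=cam("side");w=cam("wrist")
cv2.imwrite("pics/w9.png",w["color"][:,:,::-1])
o=np.zeros((600,800,3),np.uint8)
o[:400,:400]=cv2.resize(s["color"][215:285,260:330],(400,400),interpolation=2)
o[:400,400:]=cv2.resize(c["color"][200:280,300:380],(400,400),interpolation=2)
o[400:,:270]=cv2.resize(s["color"][180:220,304:358],(270,200),interpolation=2)
o[400:,280:547]=cv2.resize(w["color"],(267,200),interpolation=3)
cv2.imwrite("pics/c9.png",o[:,:,::-1])
t=np.array(manip.read_state()["tool_pos"])
P=[t+[0,-.0285,.061],t+[0,0,.0555],t+[0,-.057,.0555],t+[0,-.0285,-.0045],[.456,-.07,.224],[.437,-.07,.247]]
print(((proj(s,P)-[260,215])*400/70).round().tolist());print(((proj(c,P)-[300,200])*5+[400,0]).round().tolist())
```

```text
[[222.0, 203.0], [178.0, 187.0], [268.0, 235.0], [224.0, 291.0], [222.0, 214.0], [198.0, 203.0]]
[[595.0, 202.0], [576.0, 234.0], [613.0, 186.0], [593.0, 295.0], [594.0, 214.0], [626.0, 187.0]]
```

View pics/c9.png

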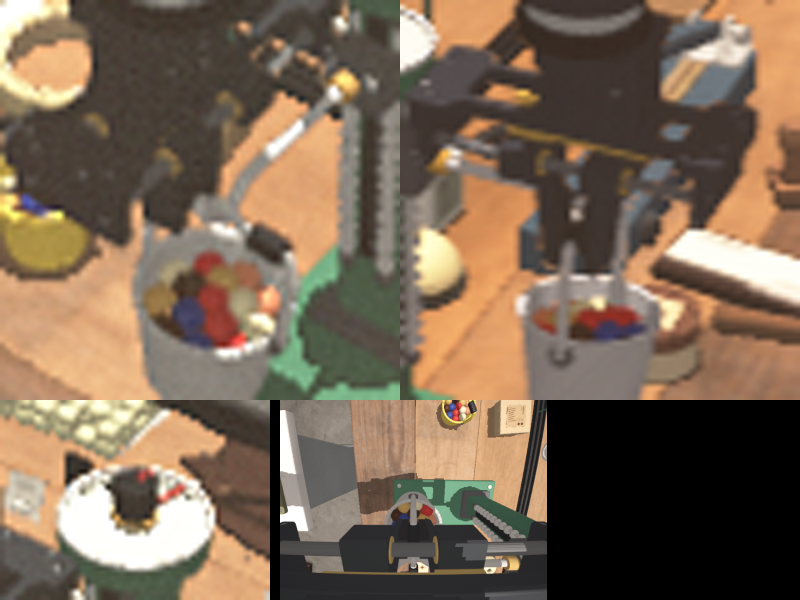

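The scene crop shows the hook wire running to the eye at (212,205), with the −y grip at (268,240), so it is engaged properly. About 1.3 N is still on the fingers, so I'll lower 10 mm more.

>>> drive_tool(
  rows=[
    {"xyz": [0,0,0.3],"yaw": 0},
    {"xyz": [0,0,0.3],"yaw": 0},
    {"xyz": [0,0,0.2],"yaw": 0},
    {"xyz": [0,0,0.2],"yaw": 0},
    {"xyz": [0,0,0],"yaw": 0},
  ],
)

```text
clock: 15.25
tool_pos: [0.4561, -0.042, 0.1607]
ee_rot: [-2.221, -2.222, 0.0]
force: [0.5, -0.6, 0.2]
width: 0.0104
grip_force: 30.0
```

Run:
```python
from h import *
fz(26);st()
```

```text
F [ 0.16  -0.962 -0.128 -0.219 -0.028  0.003] sd [0.43 0.52 0.5  0.03 0.04 0.02]
t 16.55 tcp [ 0.4561 -0.042   0.1609] F [ 0.26 -0.48  0.09] w 0.0103 g 29.997608587145805
[[-0.  1.  0.]
 [ 1.  0. -0.]
 [-0.  0. -1.]]
```

>>> drive_tool(
  rows=[
    {"xyz": [-0.1,0,0],"yaw": 0},
    {"xyz": [-0.1,0,0],"yaw": 0},
    {"xyz": [0,0,0],"yaw": 0},
    {"xyz": [0,0,0],"yaw": 0},
    {"xyz": [0,0,0],"yaw": 0},
  ],
)

```text
clock: 17.05
tool_pos: [0.4561, -0.0425, 0.1609]
ee_rot: [-2.219, -2.223, -0.002]
force: [-0.7, 6.0, -0.3]
width: 0.0105
grip_force: 30.0
```

Run:
```python
from h import *
fz(20);st()
```

```text
F [-1.460e-01  5.264e+00 -1.220e-01  1.019e+00  3.500e-02 -1.000e-03] sd [0.5  0.36 0.48 0.02 0.03 0.02]
t 18.05 tcp [ 0.4561 -0.0425  0.1609] F [-0.34  4.99 -0.32] w 0.01 g 29.99762825667858
[[-0.002  1.     0.   ]
 [ 1.     0.002  0.002]
 [ 0.002  0.    -1.   ]]
```

>>> drive_tool(
  rows=[
    {"xyz": [0.09,0,0],"yaw": 0},
    {"xyz": [0.08,0,0],"yaw": 0},
    {"xyz": [0,0,0],"yaw": 0},
    {"xyz": [0,0,0.08],"yaw": 0},
    {"xyz": [0,0,0],"yaw": 0},
  ],
)

```text
clock: 18.55
tool_pos: [0.4561, -0.0424, 0.1601]
ee_rot: [2.222, 2.221, 0.0]
force: [-0.1, 2.2, 0.9]
width: 0.0108
grip_force: 30.0
```

Run:
```python
from h import *
fz(26);st()
```

```text
F [ 0.372  1.682 -0.234  0.29  -0.08  -0.   ] sd [0.4  0.63 0.42 0.06 0.03 0.03]
t 19.85 tcp [ 0.456  -0.0423  0.1601] F [-0.43  1.83 -0.43] w 0.0106 g 29.998595416545868
[[-0.  1.  0.]
 [ 1.  0. -0.]
 [-0.  0. -1.]]
```

>>> drive_tool(
  rows=[
    {"xyz": [0.05,0,0],"yaw": 0},
    {"xyz": [0,0,0.08],"yaw": 0},
    {"xyz": [0,0,0],"yaw": 0},
    {"xyz": [0,0,0],"yaw": 0},
    {"xyz": [0,0,0],"yaw": 0},
  ],
)

```text
clock: 20.35
tool_pos: [0.456, -0.0422, 0.1593]
ee_rot: [2.222, 2.221, -0.0]
force: [0.5, -1.8, -0.4]
width: 0.0105
grip_force: 30.0
```

Run:
```python
from h import *
fz(26);st()
```

```text
F [ 0.879 -2.988  0.015 -0.662 -0.16   0.022] sd [0.44 1.02 0.43 0.15 0.03 0.03]
t 21.65 tcp [ 0.456  -0.0419  0.1593] F [ 1.31 -4.32 -0.47] w 0.0105 g 29.99938789755106
[[ 0.  1. -0.]
 [ 1. -0. -0.]
 [-0. -0. -1.]]
```

Fz is balanced at about 0. I'll ease the sideways load slightly, then release.

>>> drive_tool(
  rows=[
    {"xyz": [-0.03,0,0],"yaw": 0},
    {"xyz": [0,0,0],"yaw": 0},
    {"xyz": [0,0,0],"yaw": 0},
  ],
)

```text
clock: 21.95
tool_pos: [0.456, -0.042, 0.1593]
ee_rot: [-2.221, -2.222, -0.0]
force: [-0.2, -4.2, -0.6]
width: 0.0106
grip_force: 30.0
```

>>> drive_tool(
  rows=[
    {"xyz": [0,0,0],"yaw": 0},
    {"xyz": [0,0,0],"yaw": 0},
    {"xyz": [0,0,0],"yaw": 0},
    {"xyz": [0,0,0],"yaw": 0},
    {"xyz": [0,0,0],"yaw": 0},
  ],
  gripper=3.5,
)

```text
clock: 22.45
tool_pos: [0.456, -0.0418, 0.1593]
ee_rot: [-2.221, -2.222, -0.0]
force: [0.6, 0.1, 1.5]
width: 0.0351
grip_force: 0.0
```

Run:
```python
from h import *
fz(14);st()
w=cam("wrist");save(w,"w10")
t=np.array(manip.read_state()["tool_pos"])
```

```text
F [-0.058 -0.179  0.086  0.002  0.005 -0.001] sd [0.38 0.48 0.56 0.03 0.02 0.02]
t 23.15 tcp [ 0.456  -0.0421  0.1593] F [ 0.02 -0.17 -0.71] w 0.0346 g 0.0
[[-0.  1.  0.]
 [ 1.  0. -0.]
 [-0.  0. -1.]]
```

>>> drive_tool(
  rows=[
    {"xyz": [0,0,-1],"yaw": 0},
    {"xyz": [0,0,-2],"yaw": 0},
    {"xyz": [0,0,-3],"yaw": 0},
    {"xyz": [0,0,-4],"yaw": 0},
    {"xyz": [0,0,-4],"yaw": 0},
  ],
)

```text
clock: 23.7
tool_pos: [0.4554, -0.042, 0.3014]
ee_rot: [-2.221, -2.221, 0.0]
force: [0.5, 0.6, 0.1]
width: 0.0351
grip_force: 0.0
```

>>> drive_tool(
  rows=[
    {"xyz": [0,0,-4],"yaw": 0},
    {"xyz": [-2,2,-2],"yaw": 0},
    {"xyz": [-3,3,0],"yaw": 0},
    {"xyz": [-3,3,0],"yaw": 0},
    {"xyz": [0,4,0],"yaw": 0},
  ],
)

```text
clock: 24.2
tool_pos: [0.5755, -0.1287, 0.3606]
ee_rot: [2.229, 2.21, -0.005]
force: [1.0, -0.3, 0.2]
width: 0.0346
grip_force: 0.0
```

>>> drive_tool(
  rows=[
    {"xyz": [0,3.5,0],"yaw": 0},
    {"xyz": [0,0,0],"yaw": 0},
    {"xyz": [0,0,0],"yaw": 0},
    {"xyz": [0,0,0],"yaw": 0},
    {"xyz": [0,0,0],"yaw": 0},
  ],
)

```text
clock: 24.7
tool_pos: [0.61, -0.1222, 0.3601]
ee_rot: [2.222, 2.221, -0.0]
force: [0.4, -0.3, 0.0]
width: 0.035
grip_force: 0.0
```

```bash
cat > dial.py <<'E'
from h import *
st();w=cam("wrist");save(w,"wd");im=w["color"];hsv=cv2.cvtColor(im,cv2.COLOR_RGB2HSV)
C=np.array([.611,-.07,.304])
print("dial",proj(w,[C,C+[0,0,.03],C+[0,.0465,0],C+[.0465,0,0],C+[-.0465,0,0],C+[0,-.0465,0]]).round().tolist())
white=((hsv[...,1]<60)&(hsv[...,2]>150)).astype(np.uint8)
c0=proj(w,[C])[0];n,l,sx,ct=cv2.connectedComponentsWithStats(white)
for i in np.argsort(-sx[1:,4])[:4]+1:print("white",sx[i],ct[i].round(),onz(w,(sx[i][0]+sx[i][2]/2,sx[i][1]+sx[i][3]/2),.304).round(4))
red=((hsv[...,1]>150)&(hsv[...,2]>90)&((hsv[...,0]<8)|(hsv[...,0]>172))).astype(np.uint8)
n,l,sx,ct=cv2.connectedComponentsWithStats(red)
for i in np.argsort(-sx[1:,4])[:4]+1:print("red",sx[i],ct[i].round(1),onz(w,ct[i],.309).round(4))
E
python3 dial.py
```

```text
t 24.7 tcp [ 0.61   -0.1222  0.3601] F [ 0.36 -0.28  0.01] w 0.035 g 0.0
[[ 0.  1.  0.]
 [ 1. -0. -0.]
 [-0.  0. -1.]]
dial [[323.0, 179.0], [323.0, 182.0], [323.0, 109.0], [388.0, 179.0], [257.0, 179.0], [322.0, 242.0]]
white [ 129  111  258  102 8557] [302. 157.] [ 0.5657 -0.0584  0.304 ]
white [   0   15   36  118 2815] [14. 77.] [0.4004 0.0039 0.304 ]
white [   0  184   53   37 1680] [ 24. 204.] [ 0.3881 -0.0856  0.304 ]
white [621  75  19  29 373] [631.  89.] [ 0.8264 -0.0058  0.304 ]
red [175 178  16  18 247] [182.7 186. ] [ 0.5126 -0.0743  0.309 ]
red [263   1  12  26 180] [268.5  16.4] [0.5768 0.0315 0.309 ]
red [200 145  17  16 170] [207.8 152.8] [ 0.5323 -0.0519  0.309 ]
red [182 161  14   7  75] [188.6 164.5] [ 0.5182 -0.0596  0.309 ]
```

```bash
cat > polar.py <<'E'
from h import *
def polar(w,C,rs,th,z):
    # th: clockwise from +y seen from above
    T,Rr=np.meshgrid(th,rs);P=np.stack([C[0]+Rr*np.sin(T),C[1]+Rr*np.cos(T),0*T+z],-1)
    q=proj(w,P.reshape(-1,3)).reshape(*T.shape,2).astype(np.float32)
    return cv2.remap(w["color"],q[...,0],q[...,1],cv2.INTER_LINEAR)
E
python3 - <<'E'
from polar import *
w=cam("wrist");np.save("wd_im.npy",w["color"])
C=[.611,-.07]
rs=np.arange(.012,.056,.002);th=np.arange(-1.6,3.3,.2)
I=polar(w,C,rs,th,.304);G=cv2.cvtColor(I,cv2.COLOR_RGB2GRAY)
print("gray; cols th",th.round(1).tolist())
for r,row in zip(rs,G):print('%.3f'%r,' '.join('%3d'%x for x in row))
th=np.arange(0,2.15,.04)
for z in(.306,.309):
  I=polar(w,C,np.array([.022,.028,.033,.036]),th,z).astype(int)
  print("redness z",z)
  for row in I:print(' '.join('%3d'%x for x in row[:,0]-row[:,1:].mean(1)));
  print("gray");
  for row in I:print(' '.join('%3d'%x for x in row.mean(1)))
E
```

```text
gray; cols th [-1.6, -1.4, -1.2, -1.0, -0.8, -0.6, -0.4, -0.2, -0.0, 0.2, 0.4, 0.6, 0.8, 1.0, 1.2, 1.4, 1.6, 1.8, 2.0, 2.2, 2.4, 2.6, 2.8, 3.0, 3.2]
0.012  88  91  90  75  64  50  48  31  87  96 178 105 101  77  61  54  77  91 107 146  87  86  85  81  79
0.014  62  65  45  93 137 139 254 254 254 254 254 123 236 254 254 230 229  85  63 103  84  79  28  28  30
0.016  94 175 240 254 254 254 254 254 254 254 254 178 225 254 254 254 253 141 176 220  72  28  29  28  29
0.018 253 253 253 254 254 254 254 254 254 254 254 200 195 254 254 254 254 194 227 247 138  79  98  60  52
0.020 253 253 253 254 254 254 254 254 254 254 254 217 254 254 254 254 254 218 250 251 139 138 136 135 132
0.022 253 253 253 254 254 254 254 254 254 254 254 245 254 254 254 254 254 173 254 149 140 138 135 136 136
0.024 253 253 253 254 254 254 254 254 254 254 254 167 254 254 254 254 254 144 253 139 139 137 136 136 136
0.026 253 253 253 253 254 254 254 254 254 254 254 251 254 254 254 254 254 143 253 188 137 136 136 135 136
0.028 253 253 253 253 254 254 254 254 254 254 254 254 254 254 254 254 253 199 253 253 137 136 136 135 1
[... 4178 characters left out ...]
 251 251 250 225 147 159 159 169 234 250 250 250 243
251 252 252 252 252 252 252 251 251 251 251 251 251 251 251 251 158 103 173 252 252 252 252 252 252 252 252 251 251 251 251 250 250 250 250 250 250 250 250 250 250 250 250 250 248 176 157 178 250 250 249 249 249 249
225 252 252 252 252 252 252 241 251 119 181 252 251 251 241 240 112 103 144 168 113 250 251 252 243 251 246 251 250 248 124 169 246 250 135 149 250 250 250 250 162 131 249 248 222 144 156 184 246 178 248 105 207 249
221 194 205 234 251 224 241 238 234 198 125 247 171 250 200 237 134 197 141 197 117 250 194 251 198 251 165 179 141 245 180 168 140 249 235 213 222 183 249 196 157 141 244 100 248 149 155 143 248 172 244 125 237 136
```

The needle reads about 0.68 rad, which matches the felt weight, and the set hand about 1.845 rad. The knob therefore needs turning about 66.5° counter-clockwise. I'll go above the knob and pre-rotate +33°.

>>> drive_tool(
  rows=[
    {"xyz": [2.6,0.1,0],"yaw": 0},
    {"xyz": [2.6,0,0],"yaw": 0},
    {"xyz": [0,0,0],"yaw": 8},
    {"xyz": [0,0,0],"yaw": 8},
    {"xyz": [0,0,0],"yaw": 8},
  ],
  gripper=5,
)

```text
clock: 25.3
tool_pos: [0.6116, -0.0699, 0.3598]
ee_rot: [2.639, 1.704, 0.0]
force: [-0.6, -1.1, -0.3]
width: 0.0503
grip_force: 0.0
```

>>> drive_tool(
  rows=[
    {"xyz": [0,0,0],"yaw": 8},
    {"xyz": [0,0,2],"yaw": 1},
    {"xyz": [0,0,2],"yaw": 0},
    {"xyz": [0,0,0],"yaw": 0},
    {"xyz": [0,0,0],"yaw": 0},
  ],
)

```text
clock: 25.8
tool_pos: [0.6119, -0.0701, 0.3199]
ee_rot: [2.761, 1.499, 0.0]
force: [0.0, -0.0, 1.0]
width: 0.0499
grip_force: 0.0
```

Run:
```python
from h import *
s=manip.read_state();st();print(np.round(s["joints"],2))
```

```text
t 25.8 tcp [ 0.6119 -0.0701  0.3199] F [ 0.   -0.03  0.96] w 0.0499 g 0.0
[[ 0.545  0.839  0.   ]
 [ 0.839 -0.545  0.   ]
 [ 0.     0.    -1.   ]]
[ 0.05  0.56 -0.02  1.43  0.01  1.15 -0.55]
```

>>> drive_tool(
  rows=[
    {"xyz": [0,0,1],"yaw": 0},
    {"xyz": [0,0,1],"yaw": 0},
    {"xyz": [0,0,1],"yaw": 0},
    {"xyz": [0,0,0.5],"yaw": 0},
    {"xyz": [0,0,0.5],"yaw": 0},
  ],
)

```text
clock: 26.3
tool_pos: [0.6119, -0.0701, 0.2787]
ee_rot: [-2.761, -1.499, 0.001]
force: [-1.6, 0.2, -0.5]
width: 0.0499
grip_force: 0.0
```

>>> drive_tool(
  rows=[
    {"xyz": [0,0,0],"yaw": 0},
    {"xyz": [0,0,0],"yaw": 0},
    {"xyz": [0,0,0],"yaw": 0},
    {"xyz": [0,0,0],"yaw": 0},
    {"xyz": [0,0,0],"yaw": 0},
  ],
  gripper=0,
)

```text
clock: 26.8
tool_pos: [0.612, -0.0699, 0.2798]
ee_rot: [2.761, 1.499, 0.001]
force: [-1.1, 0.7, 0.8]
width: 0.0258
grip_force: 30.0
```

Knob gripped (26 mm). Turning −66.5°.

>>> drive_tool(
  rows=[
    {"xyz": [0,0,0],"yaw": -6},
    {"xyz": [0,0,0],"yaw": -7},
    {"xyz": [0,0,0],"yaw": -7},
    {"xyz": [0,0,0],"yaw": -7},
    {"xyz": [0,0,0],"yaw": -7},
  ],
)

```text
clock: 27.3
tool_pos: [0.6108, -0.0695, 0.2797]
ee_rot: [-2.195, -2.245, 0.002]
force: [-4.7, 1.7, 3.9]
width: 0.0256
grip_force: 30.0
```

>>> drive_tool(
  rows=[
    {"xyz": [0,0,0],"yaw": -7},
    {"xyz": [0,0,0],"yaw": -7},
    {"xyz": [0,0,0],"yaw": -7},
    {"xyz": [0,0,0],"yaw": -7},
    {"xyz": [0,0,0],"yaw": -4.5},
  ],
)

```text
clock: 27.8
tool_pos: [0.6096, -0.0699, 0.2797]
ee_rot: [-1.479, -2.767, 0.003]
force: [-7.5, 1.4, 5.3]
width: 0.0261
grip_force: 30.0
```

>>> drive_tool(
  rows=[
    {"xyz": [0,0,0],"yaw": 0},
    {"xyz": [0,0,0],"yaw": 0},
    {"xyz": [0,0,0],"yaw": 0},
  ],
)

```text
clock: 28.1
tool_pos: [0.6096, -0.0699, 0.2797]
ee_rot: [-1.485, -2.764, 0.003]
force: [-6.7, 1.2, 6.5]
width: 0.0261
grip_force: 30.0
```

>>> drive_tool(
  rows=[
    {"xyz": [0,0,0],"yaw": 0},
    {"xyz": [0,0,0],"yaw": 0},
    {"xyz": [0,0,0],"yaw": 0},
    {"xyz": [0,0,0],"yaw": 0},
  ],
  gripper=5,
)

```text
clock: 28.5
tool_pos: [0.6123, -0.0702, 0.2793]
ee_rot: [1.487, 2.767, 0.0]
force: [-0.0, 0.1, -0.5]
width: 0.0502
grip_force: 0.0
```

>>> drive_tool(
  rows=[
    {"xyz": [0,0,-2],"yaw": 0},
    {"xyz": [0,0,-3],"yaw": 0},
    {"xyz": [0,0,-3],"yaw": 0},
    {"xyz": [-3,0,0],"yaw": 0},
    {"xyz": [-2,0,0],"yaw": 0},
  ],
)

```text
clock: 29.0
tool_pos: [0.6409, -0.113, 0.3608]
ee_rot: [1.486, 2.764, 0.001]
force: [-1.2, -1.3, -1.2]
width: 0.0496
grip_force: 0.0
```

>>> drive_tool(
  rows=[
    {"xyz": [0,0,0],"yaw": 8},
    {"xyz": [0,0,0],"yaw": 8},
    {"xyz": [0,0,0],"yaw": 8},
    {"xyz": [0,0,0],"yaw": 0},
    {"xyz": [0,0,0],"yaw": 0},
  ],
)

```text
clock: 29.5
tool_pos: [0.6397, -0.1117, 0.3593]
ee_rot: [2.026, 2.401, -0.0]
force: [0.2, 0.1, 0.8]
width: 0.05
grip_force: 0.0
```

Run:
```python
from polar import *
st();w=cam("wrist")
C=[.611,-.07];th=np.arange(0,2.15,.04)
print(proj(w,[[.611,-.07,.304]]))
for z in(.306,):
  I=polar(w,C,np.array([.022,.026,.030,.036,.038]),th,z).astype(int)
  for row in I:print(' '.join('%3d'%x for x in row[:,0]-row[:,1:].mean(1)));
  print("gray");
  for row in I:print(' '.join('%3d'%x for x in row.mean(1)))
```

```text
t 29.5 tcp [ 0.6397 -0.1117  0.3593] F [0.19 0.14 0.79] w 0.05 g 0.0
[[-0.168  0.986  0.   ]
 [ 0.986  0.168 -0.   ]
 [-0.    -0.    -1.   ]]Traceback (most recent call last):
  File "<stdin>", line 2, in <module>
  File "h.py", line 5, in cam
    s=manip.read_state(); c=manip.read_camera(n)
                            ~~~~~~~~~~~~~~~~~^^^
ValueError: 200 camera calls are used up
```

The camera calls are used up, but the dial picture from before the turn is saved. I'll fit lines to both hands in it, which needs no assumed centre, to check the true difference. The arm's own rotation while gripping measured exactly 66.5°.

Run:
```python
import numpy as np,cv2
im=np.load("wd_im.npy")
W=np.array([[0,0],[0,46.5],[46.5,0],[-46.5,0],[0,-46.5]],float);I=np.array([[323,179],[323,109],[388,179],[257,179],[322,242]],float)
H,_=cv2.findHomography(W,I);S=10;N=120
# top-down warp, 0.1 mm/px, x right, y up
A=np.array([[1/S,0,-N/2],[0,-1/S,N/2],[0,0,1]])
T=cv2.warpPerspective(im,H@A,(N*S,N*S),flags=cv2.WARP_INVERSE_MAP|cv2.INTER_LINEAR).astype(int)
yy,xx=np.mgrid[:N*S,:N*S];X=xx/S-N/2;Y=N/2-yy/S
th=np.arctan2(X,Y);r=np.hypot(X,Y);red=T[...,0]-T[...,1:].mean(-1);g=T.mean(-1)
L=[]
for n,m in(("set",(red>60)&(abs(th-1.84)<.3)&(r>18)&(r<37)),("needle",(g<190)&(red<40)&(abs(th-.68)<.13)&(r>18)&(r<29.5))):
    P=np.stack([X[m],Y[m]],1).astype(np.float32);vx,vy,x0,y0=cv2.fitLine(P,cv2.DIST_HUBER,0,.01,.01).ravel()
    if vx*x0+vy*y0<0:vx,vy=-vx,-vy
    L.append((vx,vy,x0,y0));print(n,m.sum(),"angle",np.arctan2(vx,vy),"mean",x0,y0)
(a,b,c,d),(e,f,p,q)=L;k=np.linalg.solve([[a,-e],[b,-f]],[p-c,q-d]);cx,cy=c+a*k[0],d+b*k[0];print("centre mm",cx,cy)
for n,(a,b,c,d) in zip("sn",L):print(n,[np.arctan2(c-x,d-y).round(3) for x,y in((cx,cy),(0,-1.8),(0,-1))])
```

```text
set 6656 angle 1.8004127 mean 26.47134 -7.628313
needle 3511 angle 0.64177006 mean 14.575692 18.601812
centre mm -0.34241676 -1.3609004
s [np.float32(1.8), np.float32(1.788), np.float32(1.816)]
n [np.float32(0.642), np.float32(0.62), np.float32(0.639)]
```

The line fit gives a difference of 1.16 rad, and the knob was turned 1.161 rad, well within one division. Nothing is touching, so I'm handing in.

```bash
python3 -c "
from cell import manip
print(manip.sign_off())"
```

```text
the job is handed in; nothing more can be done
None
```

The pail was released onto the hook with Fz balanced to about 0 N. The knob was then turned 1.161 rad against a measured 1.158 rad between needle and set hand. I handed the job in, but got no verdict and had no camera calls left to check the final dial reading or the hanging pail by picture.

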